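# Move the bur stands to the new rack in reverse order

### The job

Move the four coloured bur stands from the old wooden rack to the empty grey rack, one in each bay and in reverse order: the stand that was leftmost in the old rack goes into the rightmost bay of the new one, and so on along the row. Keep every stand upright while you move it, and leave each standing flat on the floor of its bay.

Things in the scene. Friction and masses are not known exactly. Their poses are not given: they have to be found in the camera images.
- stand_red: loose red bur stand: a red round plastic puck, 44 mm diameter and 42 mm high, about 0.14 kg, with six thin steel burs standing up from the middle of its top (within 15 mm of the axis) to 70 mm above its underside. Grip the puck across its sides, below the burs. Origin: centre of its underside; z points up
- stand_blue: loose blue bur stand: a blue round plastic puck, 44 mm diameter and 42 mm high, about 0.14 kg, with six thin steel burs standing up from the middle of its top (within 15 mm of the axis) to 70 mm above its underside. Grip the puck across its sides, below the burs. Origin: centre of its underside; z points up
- stand_yellow: loose yellow bur stand: a yellow round plastic puck, 44 mm diameter and 42 mm high, about 0.14 kg, with six thin steel burs standing up from the middle of its top (within 15 mm of the axis) to 70 mm above its underside. Grip the puck across its sides, below the burs. Origin: centre of its underside; z points up
- stand_green: loose green bur stand: a green round plastic puck, 44 mm diameter and 42 mm high, about 0.14 kg, with six thin steel burs standing up from the middle of its top (within 15 mm of the axis) to 70 mm above its underside. Grip the puck across its sides, below the burs. Origin: centre of its underside; z points up
- mat_red: fixed tan cork mat, 56 x 56 x 3 mm, glued in the bay of the old rack where the red stand stands at the start (the four mats look alike). Origin: centre of its underside; the stand's underside is 3 mm above it
- mat_blue: fixed tan cork mat, 56 x 56 x 3 mm, glued in the bay of the old rack where the blue stand stands at the start (the four mats look alike). Origin: centre of its underside; the stand's underside is 3 mm above it
- mat_yellow: fixed tan cork mat, 56 x 56 x 3 mm, glued in the bay of the old rack where the yellow stand stands at the start (the four mats look alike). Origin: centre of its underside; the stand's underside is 3 mm above it
- mat_green: fixed tan cork mat, 56 x 56 x 3 mm, glued in the bay of the old rack where the green stand stands at the start (the four mats look alike). Origin: centre of its underside; the stand's underside is 3 mm above it
- old_rack: old rack: fixed, pale wood, holds the stands at the start, a cork mat in each bay; nearer or farther than the new one. 286 mm long (y), 76 deep (x), four bays 64 x 64 in a row at y = +105, +35, -35, -105 mm, x = 0; bay floor 6 mm, lips and dividers (6 mm wide) 12 mm above the underside. Origin: centre of underside; +x away from the robot, +y to its left (within 0.2 rad), z up
- new_rack: new rack: fixed, grey metal with black lips, empty at the start, no mats. 286 mm long (y), 76 deep (x), four bays 64 x 64 in a row at y = +105, +35, -35, -105 mm, x = 0; bay floor 6 mm, lips and dividers (6 mm wide) 12 mm above the underside. Origin: centre of underside; +x away from the robot, +y to its left (within 0.2 rad), z up
Mind the look-alikes: they are no part of the job. Several things have the shape of the stand_blue; the one meant has the colours described above.

How it is judged:
At the end, for the whole second after the job is handed in: Each stand is in the bay of the new rack that mirrors its old bay (old y to new -y), its axis within 13 mm of the bay centre in x and in y, its underside within 4 mm of the height of the bay floor, within 0.1 rad of upright, and at rest (under 0.02 m/s and 0.3 rad/s) (((y of mat_red in the frame of old_rack between 0.085 and 0.125 m and y of stand_red in the frame of new_rack between -0.118 and -0.092 m) or (y of mat_red in the frame of old_rack between 0.015 and 0.055 m and y of stand_red in the frame of new_rack between -0.048 and -0.022 m) or (y of mat_red in the frame of old_rack between -0.055 and -0.015 m and y of stand_red in the frame of new_rack between 0.022 and 0.048 m) or (y of mat_red in the frame of old_rack between -0.125 and -0.085 m and y of stand_red in the frame of new_rack between 0.092 and 0.118 m)) and x of stand_red in the frame of new_rack between -0.013 and 0.013 m and z of stand_red in the frame of new_rack between 0.002 and 0.01 m and angle between each of stand_red, stand_blue, stand_yellow, stand_green's own z axis and vertical below 0.1 rad and linear speed of each of stand_red, stand_blue, stand_yellow, stand_green below 0.02 m/s and angular speed of each of stand_red, stand_blue, stand_yellow, stand_green below 0.3 rad/s and ((y of mat_blue in the frame of old_rack between 0.085 and 0.125 m and y of stand_blue in the frame of new_rack between -0.118 and -0.092 m) or (y of mat_blue in the frame of old_rack between 0.015 and 0.055 m and y of stand_blue in the frame of new_rack between -0.048 and -0.022 m) or (y of mat_blue in the frame of old_rack between -0.055 and -0.015 m and y of stand_blue in the frame of new_rack between 0.022 and 0.048 m) or (y of mat_blue in the frame of old_rack between -0.125 and -0.085 m and y of stand_blue in the frame of new_rack between 0.092 and 0.118 m)) and x of stand_blue in the frame of new_rack between -0.013 and 0.013 m and z of stand_blue in the frame of new_rack between 0.002 and 0.01 m and ((y of mat_yellow in the frame of old_rack between 0.085 and 0.125 m and y of stand_yellow in the frame of new_rack between -0.118 and -0.092 m) or (y of mat_yellow in the frame of old_rack between 0.015 and 0.055 m and y of stand_yellow in the frame of new_rack between -0.048 and -0.022 m) or (y of mat_yellow in the frame of old_rack between -0.055 and -0.015 m and y of stand_yellow in the frame of new_rack between 0.022 and 0.048 m) or (y of mat_yellow in the frame of old_rack between -0.125 and -0.085 m and y of stand_yellow in the frame of new_rack between 0.092 and 0.118 m)) and x of stand_yellow in the frame of new_rack between -0.013 and 0.013 m and z of stand_yellow in the frame of new_rack between 0.002 and 0.01 m and ((y of mat_green in the frame of old_rack between 0.085 and 0.125 m and y of stand_green in the frame of new_rack between -0.118 and -0.092 m) or (y of mat_green in the frame of old_rack between 0.015 and 0.055 m and y of stand_green in the frame of new_rack between -0.048 and -0.022 m) or (y of mat_green in the frame of old_rack between -0.055 and -0.015 m and y of stand_green in the frame of new_rack between 0.022 and 0.048 m) or (y of mat_green in the frame of old_rack between -0.125 and -0.085 m and y of stand_green in the frame of new_rack between 0.092 and 0.118 m)) and x of stand_green in the frame of new_rack between -0.013 and 0.013 m and z of stand_green in the frame of new_rack between 0.002 and 0.01 m); the robot touches nothing.
It fails at once if the red stand is tipped over (more than 0.7 rad from upright) (angle between stand_red's own z axis and vertical above 0.7 rad).
It fails at once if the blue stand is tipped over (more than 0.7 rad from upright) (angle between stand_blue's own z axis and vertical above 0.7 rad).
It fails at once if the yellow stand is tipped over (more than 0.7 rad from upright) (angle between stand_yellow's own z axis and vertical above 0.7 rad).
It fails at once if the green stand is tipped over (more than 0.7 rad from upright) (angle between stand_green's own z axis and vertical above 0.7 rad).
It also fails if it takes over 88 s, if anything falls off the work surface, if the arm or the gripper's body presses on something with over 40 N, if the wrist force passes 120 N, or if a joint passes its speed limit or range.

### The arm

A 6-joint arm with a two-finger parallel gripper is mounted at the origin on the work surface. World frame = base frame: x ahead of the robot, y to its left, z up, the work surface at z = 0. Lengths are in m, angles in rad, forces in N, time in s.
With the tool pointing down it reaches from about 0.375 to 0.9 m from the base axis. Payload 3.1 kg.
Tool frame: the origin (TCP) lies midway between the tips of the shut fingers; the grasp point (between the pads) lies 19 mm behind it (manip.grip_depth is the distance from the TCP to the grasp point, in m); z points along the fingers, y is the line along which they close (so a half turn about z gives the same grasp; the last joint's range is limited). The gripper opens to 85 mm and grips with 20 to 120 N. Pads are 22 mm wide; open, the fingers measure 114 mm over their backs; the gripper's body (76 mm by 85 mm) begins 54 mm behind the grasp point. The pads swing forward as they close: fully open they stand 13 mm farther back than shut.
Start: joints at [0.925, 0.527, 1.433, -0, 1.181, -0.178], TCP at [0.281, 0.558, 0.231] pointing down, gripper open.
Joint ranges: [-3.08, 3.08], [-0.75, 2.2], [0.22, 2.44], [-1.43, 4.57], [0, 2.65], [-2.85, 2.85]. Speed limits (rad/s): [2.79, 2.79, 3.14, 3.14, 3.14, 3.14].

### API

Orientations are given as a unit quaternion [x, y, z, w].
In Python, from station import telemetry, snapshot, manip gives the robot as it stands. The module is installed in compiled form; this text tells all that it offers.
- The arm moves only by the shell command python3 -m crank 'ROWS' [OPENING] [FORCE]. ROWS is text: rows parted by semicolons, each of 6 numbers parted by spaces: the shift along the tool's x, y, z as a fraction of full scale, then the turn, a rotation vector about the tool's x, y, z as a fraction of full scale. A call has exactly 5 rows; each row shifts and turns the commanded pose from where the row before left it, along the tool's axes as they then stand; what a row does not reach is not made up. Full scale, the value 1, is 4 cm for a shift and 90 degrees for a turn. A row lasts 1/10 s, in which the tool goes at most 50 mm and 8.59 degrees, less where a joint would pass 70% of its speed; a pose out of reach is approached as far as the arm can. A call with a number of a shift or a turn outside -1 to 1 is refused whole. A call with a gripper value outside its range is refused whole. OPENING is the opening, from -1 (shut) to 1 (fully open), set as the call begins (- or left out, the last holds). The fingers move at their own pace and stop on an object; FORCE is the grip in N (left out, the last holds). Time passes only in rows, so rows that do not move let the fingers close, or fill a call up. It gives the time, the measured TCP pose, the force, the opening and the grip force at its end, in the units of the state.
- telemetry.sense(): the state, without advancing time (a new reading comes with each control period).
- snapshot(name): name is "side" or "top"; returns a dict with "image" (420x560x3 uint8, red, green, blue), "depth" (420x560 float32, m along the optical axis (not along the pixel's ray), 0 where there is no reading), "camera_matrix" (3x3 intrinsics, pixels), "k1" (the pictures are not rectified: a ray, as slopes to the right and down, at radius r is drawn at 1 + k1 r^2 times it, then the intrinsics apply), "rvec" (rotation vector, rad) and "tvec" (3), from world to camera coordinates, as OpenCV has them. Camera axes: x right, y down, z forward; pixel columns grow to the right and rows downward; lengths in m; the calibration is good to about 2 mm. A picture is of the moment at which its call begins.
- manip.sign_off(): hands the job in; it is judged then, once.
The state is a dict: "t": time; "q": joint angles; "qd": joint speeds; "tau": joint torques, N m; "tcp_pos": TCP position; "tool_rot": TCP orientation; "force": force on the tool from outside, world axes, zero at the start; "ft_torque": the same for the moment, N m; "finger_gap": opening from 0.0 (shut) to 1.0 (fully open); "gripper_force": force on a finger pad.
Only numpy, scipy, OpenCV 4.12 (cv2) and the standard library are available. Lean on these libraries where they do the work, as an engineer would, in place of code of your own. Each camera call takes 0.05 s, during which the arm holds its last target. There are 200 camera calls.

## Working session

There is one attempt and no reset: what is moved stays moved. The work goes in short steps, Python scripts to look and compute and a shell command to move; the robot and the scene stay as the last step left them, time stands still between calls to the robot, and variables do not carry over. Pictures are saved under pics/ and viewed, at most 14 in all, crops included, and the job is handed in when it is done.

```bash
mkdir -p pics; cat > h.py <<'E'
import numpy as np, cv2
from station import telemetry, snapshot, manip
def save(s,n): cv2.imwrite(n,s["image"][:,:,::-1])
def world(s,uv,depth=None,z=None):
    """pixels -> world, by depth or by plane z"""
    K=np.array(s["camera_matrix"]);k1=s["k1"];R=cv2.Rodrigues(np.array(s["rvec"],float))[0];t=np.array(s["tvec"],float).ravel()
    uv=np.atleast_2d(np.array(uv,float))
    n=cv2.undistortPoints(uv[:,None],K,np.array([k1,0,0,0,0.]))[:,0]
    d=np.c_[n,np.ones(len(n))]
    if depth is not None: return (d*np.asarray(depth)[:,None]-t)@R
    w=d@R; c=-R.T@t
    return c+w*((z-c[2])/w[:,2])[:,None]
def cloud(s):
    D=s["depth"];v,u=np.nonzero(D>0)
    return world(s,np.c_[u,v],depth=D[v,u]),s["image"][v,u],np.c_[u,v]
E
python3 - <<'E'
from h import *
for n in("side","top"):
    s=snapshot(n);save(s,f"pics/{n}0.png");np.save(f"{n}0.npy",s,allow_pickle=True)
    R=cv2.Rodrigues(np.array(s["rvec"],float))[0];print(n,-R.T@np.array(s["tvec"]).ravel(),s["k1"],R.round(2).tolist())
print(telemetry.sense())
E
```

```text
side [0.27846596 0.5175913  0.44763922] 0.04216690375384971 [[-0.94, -0.34, 0.01], [-0.2, 0.53, -0.82], [0.27, -0.78, -0.57]]
top [ 0.40198586 -0.0646364   0.71165569] -0.1264301139361163 [[-0.03, -1.0, -0.01], [-0.99, 0.03, -0.13], [0.13, 0.01, -0.99]]
{'t': 0.1, 'q': array([ 9.25492264e-01,  5.28376464e-01,  1.43372020e+00,  9.89178408e-06,
        1.18140547e+00, -1.78479945e-01]), 'qd': array([-0.00097734,  0.00060166, -0.0016879 ,  0.00049808, -0.00180666,
       -0.00095422]), 'tau': array([-5.02306489e-05, -4.43308532e+01, -1.78584766e+01, -2.41304679e-04,
        3.96385352e-03,  1.26289166e-05]), 'tcp_pos': array([0.28086724, 0.55764754, 0.23044663]), 'tool_rot': array([ 2.31300123e-01,  9.72881977e-01, -8.73059254e-04, -3.86415581e-04]), 'force': array([-0.21547085, -0.15452285, -0.52652887]), 'ft_torque': array([ 0.00072785, -0.0040501 ,  0.05402039]), 'gripper_force': 0.0, 'finger_gap': 1.0010673908498728}
```

View pics/top0.png

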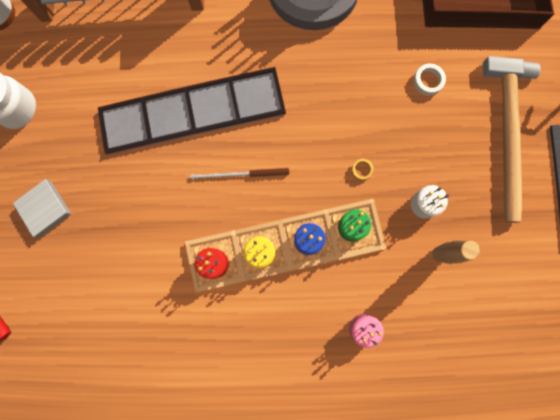

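View pics/side0.png

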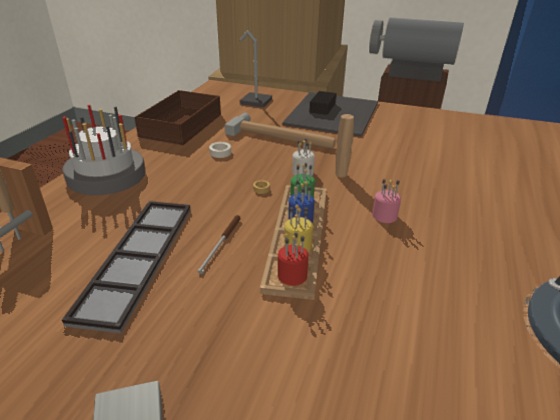

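The top view (up is +x, left is +y) shows the old rack near with red (211,263), yellow (260,252), blue (310,238) and green (355,225). The grey rack is behind it, spanning (100,125) to (285,90). The side view shows the same row, with a white look-alike and a tall wooden post beyond green.

```bash
cat > loc.py <<'E'
from h import *
def colmask(im):
    h=cv2.cvtColor(im,cv2.COLOR_RGB2HSV).astype(int);H,S,V=h[...,0],h[...,1],h[...,2]
    return dict(red=((H<5)|(H>174))&(S>200)&(V>110),yellow=(H>24)&(H<33)&(S>180)&(V>110),blue=(H>108)&(H<130)&(S>150)&(V>60),green=(H>55)&(H<80)&(S>130)&(V>50))
def pucks(s,lim=None):
    P=np.full(s["image"].shape,np.nan);D=s["depth"];v,u=np.nonzero(D>0)
    P[v,u]=world(s,np.c_[u,v],depth=D[v,u]); out={}
    for c,m in colmask(s["image"]).items():
        m=m&(P[...,0]>.2)&(P[...,0]<.75)&(abs(P[...,1])<.35)
        n,L,st,_=cv2.connectedComponentsWithStats(m.astype(np.uint8)); 
        if n<2: continue
        p=P[L==1+st[1:,4].argmax()]; 
        z=p[:,2]; h,e=np.histogram(z,np.arange(0,.12,.001)); top=e[h.argmax()]+.0005 
        q=p[abs(z-top)<.004][:,:2]; 
        (cx,cy),r=cv2.minEnclosingCircle(q.astype(np.float32))
        out[c]=(cx,cy,top,r,q.mean(0),len(q))
    return out
E
python3 - <<'E'
from loc import *
for n in("top","side"):
    s=np.load(f"{n}0.npy",allow_pickle=True).item()
    for c,o in pucks(s).items(): print(n,c,np.round(np.hstack(o),4))
s=np.load("top0.npy",allow_pickle=True).item();P,C,uv=cloud(s)
h,e=np.histogram(P[:,2],np.arange(-.01,.03,.001));print(h)
# new rack, by dark outline in image
g=cv2.cvtColor(s["image"],cv2.COLOR_RGB2HSV).astype(int)
m=((g[...,1]<90)|(g[...,2]<45)).astype(np.uint8);m[:55]=0;m[165:]=0;m[:,:85]=0;m[:,300:]=0
n,L,st,_=cv2.connectedComponentsWithStats(m);k=1+st[1:,4].argmax();v,u=np.nonzero(L==k)
for z in(.012,):
    w=world(s,np.c_[u,v],z=z);r=cv2.minAreaRect(w[:,:2].astype(np.float32));print("new img",r)
sel=(uv[:,0]>85)&(uv[:,0]<300)&(uv[:,1]>55)&(uv[:,1]<165)
for name,sel in(("new",sel),("old",(uv[:,0]>175)&(uv[:,0]<395)&(uv[:,1]>190)&(uv[:,1]<300))):
    p=P[sel];t=p[(p[:,2]>.0085)&(p[:,2]<.016)]; print(name,cv2.minAreaRect(t[:,:2].astype(np.float32)),len(t),np.median(t[:,2]))
    print(np.histogram(p[:,2],np.arange(-.004,.02,.001))[0])
# colour order / grey floors of new rack
s2=np.load("side0.npy",allow_pickle=True).item();P2,C2,uv2=cloud(s2)
sel=(uv2[:,0]>60)&(uv2[:,0]<200)&(uv2[:,1]>195)&(uv2[:,1]<330);p=P2[sel];t=p[(p[:,2]>.009)&(p[:,2]<.016)];print("side new",cv2.minAreaRect(t[:,:2].astype(np.float32)),np.median(t[:,2]),np.histogram(p[:,2],np.arange(-.004,.02,.001))[0])
E
```

```text
top red [4.184e-01 4.270e-02 5.150e-02 2.120e-02 4.177e-01 4.040e-02 4.880e+02]
top yellow [ 4.326e-01 -2.690e-02  5.150e-02  2.020e-02  4.328e-01 -2.840e-02
  4.400e+02]
top blue [ 4.486e-01 -9.680e-02  5.050e-02  2.000e-02  4.476e-01 -9.680e-02
  4.580e+02]
top green [ 4.653e-01 -1.607e-01  5.050e-02  2.140e-02  4.648e-01 -1.590e-01
  5.240e+02]
side blue [ 0.4657 -0.09    0.0515  0.0096  0.4664 -0.0891  9.    ]
[    0     0     0     0     1    58   752  6307 25444 54253 60713 36462
 11613  2424  1573  2750  3054  2318  1662  1410  1379  1763  1803  1158
   556   344   384   389   506   809   795   575   472   522   578   660
   532   368   304]
new img ((0.6523135304450989, 0.07885748893022537), (0.0766032263636589, 0.2810783088207245), 11.123724937438965)
new ((0.6546305418014526, 0.07946792989969254), (0.07863406836986542, 0.28627580404281616), 10.836716651916504) 2654 0.011981094978018646
[  51  407 1726 3924 4432 2764  892  355  811 1712 1957 1232  476  198
  342  625  733  440  123   20    3    0    0]
old ((0.4429126977920532, -0.0619429349899292), (0.0765773206949234, 0.28697189688682556), 11.465279579162598) 4309 0.011148926259672775
[  42  455 1799 3907 4260 2490  787  164  222  502  615  662  790  864
  727  846  802  481  133   28    5    9    2]
side new ((0.6568472981452942, 0.07992276549339294), (0.0793343186378479, 0.28809040784835815), 11.21859359741211) 0.012204707970322224 [   1   13  384 2826 5263 2584  409   73  181  902 2117 1176  344  217
  228  547  873  375   53    3    0    0    0]
```

Red is leftmost in the old rack, then yellow, blue and green, so red goes to new bay −105, yellow −35, blue +35 and green +105. Both racks have a yaw of about 0.195. I'll turn the tool so that it closes across the row, and approach.

```bash
cat > go.py <<'E'
import sys; from h import *
from scipy.spatial.transform import Rotation as Ro
YAW=.195; N=np.array([.6555,.0797])
pk=dict(red=(.418,.042),yellow=(.4327,-.0275),blue=(.448,-.0968),green=(.465,-.160))
bay=lambda y:N+y*np.array([-np.sin(YAW),np.cos(YAW)])
pk.update(nred=bay(-.105),nyellow=bay(-.035),nblue=bay(.035),ngreen=bay(.105))
def rep():
    s=telemetry.sense();R=Ro.from_quat(s["tool_rot"]);p=s["tcp_pos"]
    print("t",round(s["t"],2),"p",p.round(4),"gap",round(s["finger_gap"],3),"gf",round(s["gripper_force"],1),"F",s["force"].round(1))
    W=Ro.from_matrix(np.array([[-np.sin(YAW),np.cos(YAW),0],[np.cos(YAW),np.sin(YAW),0],[0,0,-1]]).T)
    print("turn units",((R.inv()*W).as_rotvec()/(np.pi/2)).round(4))
    for n in sys.argv[1:]:
        d=R.inv().apply(np.r_[pk[n],0]-np.r_[p[:2],0])/.04; print(n,"xy units",d.round(3),"down to z=.017:",round((p[2]-.017)/.04,3))
rep()
E
python3 -m crank '-.3 -.9 0 0 0 .095; -.3 -.9 0 0 0 .095; -.4 -.9 0 0 0 .095; -.5 -.8 0 0 0 .095; -.6 -.7 0 0 0 .095' 1 60
python3 go.py red
```

```text
t: 0.6
tcp_pos: [0.2244, 0.3755, 0.231]
tool_rot: [0.572, 0.82, -0.001, -0.0]
force: [-0.3, -0.6, 0.7]
finger_gap: 0.997
gripper_force: 0.0
t 0.6 p [0.2244 0.3755 0.231 ] gap 0.997 gf 0.0 F [-0.3 -0.6  0.7]
turn units [-0.0005  0.0004  0.0999]
red xy units [-9.496e+00  1.669e+00  4.000e-03] down to z=.017: 5.349
```

```bash
python3 -m crank '-.9 .3 0 0 0 .095; -.95 .3 0 0 0 0; -.95 .3 0 0 0 0; -.95 .3 0 0 0 0; -.95 .3 0 0 0 0' 
python3 -m crank '-.9 0 .3 0 0 0; -.9 0 .4 0 0 0; -.9 0 .5 0 0 0; -.7 0 .5 0 0 0; 0 0 0 0 0 0' >/dev/null
python3 go.py red
```

```text
t: 1.1
tcp_pos: [0.328, 0.2076, 0.2313]
tool_rot: [0.629, 0.777, -0.0, -0.0]
force: [0.3, -0.6, 1.2]
finger_gap: 1.002
gripper_force: 0.0
t 1.6 p [0.3557 0.0736 0.1617] gap 1.0 gf 0.0 F [0.3 0.5 0.4]
turn units [-0.0023 -0.0004  0.0053]
red xy units [-1.087  1.366 -0.006] down to z=.017: 3.618
```

```bash
python3 -m crank '-.4 .5 0 -.0023 0 .005; -.4 .5 0 0 0 0; -.3 .37 0 0 0 0; 0 0 .5 0 0 0; 0 0 0 0 0 0' >/dev/null
python3 go.py red
```

```text
t 2.1 p [0.4175 0.0447 0.1425] gap 0.999 gf 0.0 F [-0.9  1.2  0.2]
turn units [ 0.0001 -0.001   0.0038]
red xy units [-0.068 -0.001 -0.   ] down to z=.017: 3.139
```

```bash
python3 -m crank '-.06 0 .8 0 0 .003; 0 0 .8 0 0 0; 0 0 .8 0 0 0; 0 0 .5 0 0 0; 0 0 .23 0 0 0' >/dev/null
python3 -m crank '0 0 0 0 0 0; 0 0 0 0 0 0; 0 0 0 0 0 0; 0 0 0 0 0 0; 0 0 0 0 0 0' -1 40
python3 go.py red
python3 - <<'E'
from h import *
s=snapshot("side");cv2.imwrite("pics/g1.png",cv2.resize(s["image"][150:330,200:440,::-1],None,fx=3,fy=3))
E
```

```text
t: 3.1
tcp_pos: [0.4199, 0.0418, 0.0196]
tool_rot: [0.635, 0.773, 0.002, 0.002]
force: [-0.1, 0.9, 6.1]
finger_gap: 0.502
gripper_force: 40.7
t 3.1 p [0.4199 0.0418 0.0196] gap 0.502 gf 40.7 F [-0.1  0.9  6.1]
turn units [0.0037 0.0004 0.0006]
red xy units [ 0.015 -0.046 -0.   ] down to z=.017: 0.065
```

View pics/g1.png

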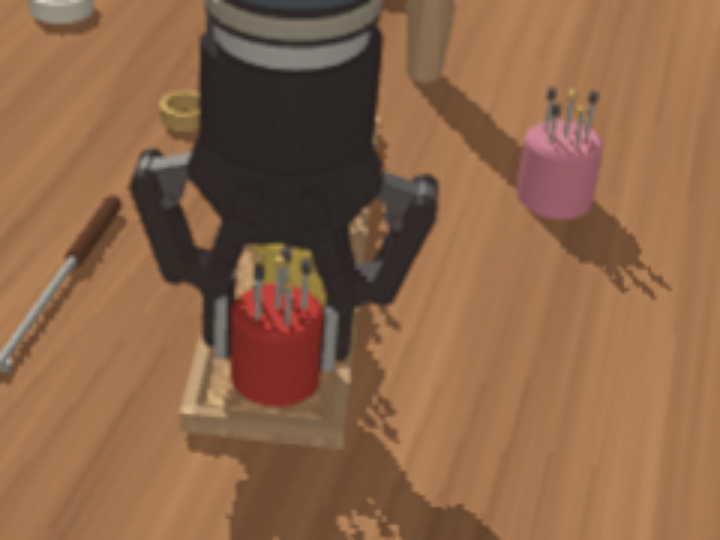

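Red is held by both pads, across the upper half of the puck (around pixel 275,340). Lift and carry it.

```bash
python3 -m crank '0 0 -.3 0 0 0; 0 0 -.6 0 0 0; 0 0 -.8 0 0 0; 0 0 -.7 0 0 0; 0 0 -.4 0 0 0' >/dev/null
python3 -m crank '0 .4 0 0 0 0; 0 .7 0 0 0 0; 0 .9 0 0 0 0; 0 .9 0 0 0 0; 0 .7 0 0 0 0' >/dev/null
python3 go.py nred
```

```text
t 4.15 p [0.5622 0.07   0.1317] gap 0.498 gf 41.5 F [-0.  -0.1 -1.5]
turn units [0.0038 0.0004 0.0007]
nred xy units [-2.841  2.331  0.016] down to z=.017: 2.867
```

```bash
python3 -m crank '-.5 .5 0 0 0 0; -.8 .6 0 0 0 0; -.8 .6 0 0 0 0; -.5 .4 0 0 0 0; -.2 .15 0 0 0 0' >/dev/null
python3 -m crank '0 0 .4 0 0 0; 0 0 .7 0 0 0; 0 0 .6 0 0 0; 0 0 .4 0 0 0; 0 0 0 0 0 0' >/dev/null
python3 go.py nred
```

```text
t 5.15 p [ 0.6667 -0.0209  0.0436] gap 0.504 gf 41.4 F [-1.5 -0.3 -1.7]
turn units [-0.0027 -0.0022  0.0013]
nred xy units [-0.104  0.212 -0.001] down to z=.017: 0.666
```

```bash
python3 -m crank '-.1 .21 0 0 0 0; 0 0 .3 0 0 0; 0 0 .2 0 0 0; 0 0 .15 0 0 0; 0 0 0 0 0 0'
python3 go.py nred
python3 - <<'E'
from h import *
s=snapshot("side");cv2.imwrite("pics/p1.png",cv2.resize(s["image"][140:340,50:290,::-1],None,fx=3,fy=3))
E
```

```text
t: 5.65
tcp_pos: [0.6786, -0.0247, 0.0199]
tool_rot: [0.635, 0.773, 0.001, -0.0]
force: [-1.2, 0.1, -2.1]
finger_gap: 0.5
gripper_force: 41.5
t 5.65 p [ 0.6786 -0.0247  0.0199] gap 0.5 gf 41.5 F [-1.2  0.1 -2.1]
turn units [ 0.0008 -0.0007  0.0006]
nred xy units [ 0.048 -0.062 -0.   ] down to z=.017: 0.072
```

View pics/p1.png

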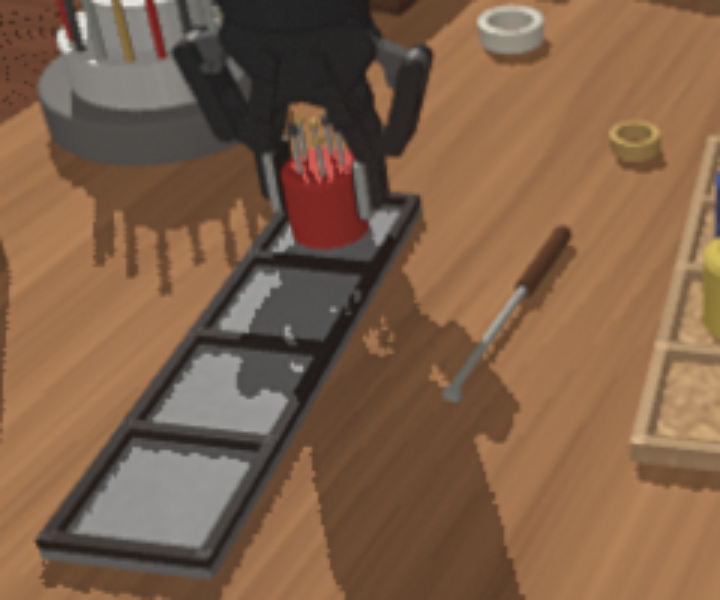

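The red stand hangs just above the right part of the last bay (325,215), clear of the lips. Lower it to the floor.

```bash
python3 -m crank '.03 -.05 .05 0 0 0; 0 0 .03 0 0 0; 0 0 .02 0 0 0; 0 0 0 0 0 0; 0 0 0 0 0 0'
python3 go.py nred
```

```text
t: 6.2
tcp_pos: [0.6777, -0.0241, 0.0172]
tool_rot: [0.634, 0.773, 0.001, 0.001]
force: [0.3, 0.4, -2.4]
finger_gap: 0.496
gripper_force: 41.5
t 6.2 p [ 0.6777 -0.0241  0.0172] gap 0.496 gf 41.5 F [ 0.3  0.4 -2.4]
turn units [0.0025 0.0001 0.0007]
nred xy units [ 0.028 -0.042 -0.   ] down to z=.017: 0.006
```

```bash
python3 -m crank '0 0 .03 0 0 0; 0 0 .02 0 0 0; 0 0 0 0 0 0; 0 0 0 0 0 0; 0 0 0 0 0 0'
python3 -m crank '0 0 .02 0 0 0; 0 0 .02 0 0 0; 0 0 0 0 0 0; 0 0 0 0 0 0; 0 0 0 0 0 0'
```

```text
t: 6.7
tcp_pos: [0.6779, -0.0242, 0.0167]
tool_rot: [0.634, 0.773, 0.002, 0.002]
force: [-2.4, -0.1, 4.9]
finger_gap: 0.497
gripper_force: 42.2
t: 7.2
tcp_pos: [0.6779, -0.0241, 0.0166]
tool_rot: [0.634, 0.773, 0.002, 0.002]
force: [-3.5, 0.7, 12.3]
finger_gap: 0.502
gripper_force: 42.9
```

```bash
python3 -m crank '0 0 -.03 0 0 0; 0 0 0 0 0 0; 0 0 0 0 0 0; 0 0 0 0 0 0; 0 0 0 0 0 0' 1 >/dev/null
python3 -m crank '0 0 -.3 0 0 0; 0 0 -.7 0 0 0; 0 0 -.8 0 0 0; 0 0 -.7 0 0 0; 0 0 -.3 0 0 0' >/dev/null
python3 go.py yellow
python3 - <<'E'
from loc import *
s=snapshot("side");cv2.imwrite("pics/p2.png",cv2.resize(s["image"][140:340,50:290,::-1],None,fx=3,fy=3))
E
```

```text
t 8.2 p [ 0.6792 -0.0245  0.1308] gap 1.004 gf 0.0 F [ 0.6 -0.5 -0.8]
turn units [0.006  0.0015 0.0007]
yellow xy units [ 1.127 -6.058 -0.06 ] down to z=.017: 2.844
```

View pics/p2.png

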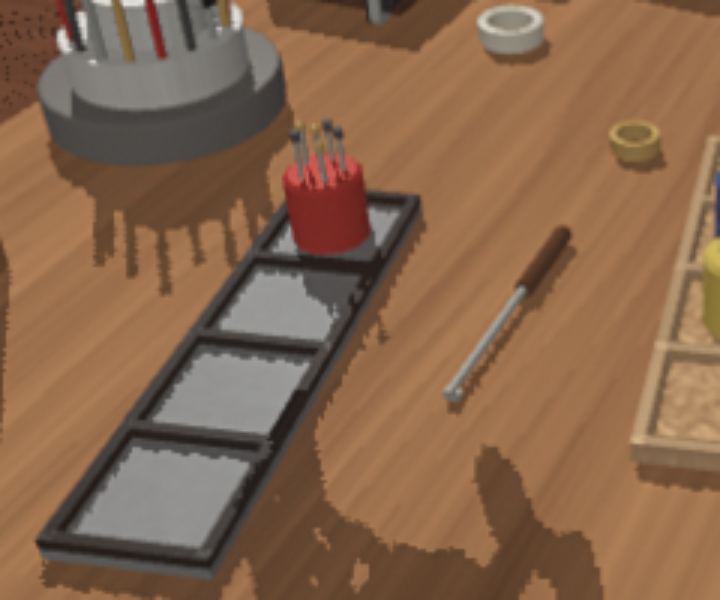

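Red stands upright in the last bay (325,215). Next is yellow.

```bash
python3 -m crank '.1 -.5 0 .005 .0015 0; .2 -.8 0 0 0 0; .2 -.8 0 0 0 0; .2 -.8 0 0 0 0; .2 -.8 0 0 0 0' >/dev/null
python3 -m crank '.2 -.8 0 0 0 0; 0 -.8 0 0 0 0; 0 -.5 0 0 0 0; 0 -.2 0 0 0 0; 0 0 0 0 0 0' >/dev/null
python3 go.py yellow
```

```text
t 9.25 p [ 0.4323 -0.0277  0.1273] gap 0.997 gf 0.0 F [1.5 0.3 0.5]
turn units [-0.0035 -0.002   0.0001]
yellow xy units [ 0.004  0.012 -0.   ] down to z=.017: 2.758
```

```bash
python3 -m crank '0 0 .6 -.003 -.002 0; 0 0 .8 0 0 0; 0 0 .7 0 0 0; 0 0 .4 0 0 0; 0 0 .22 0 0 0' >/dev/null
python3 go.py yellow
python3 -m crank '0 0 0 0 0 0; 0 0 0 0 0 0; 0 0 0 0 0 0; 0 0 0 0 0 0; 0 0 0 0 0 0' -1 40 >/dev/null
python3 go.py yellow
```

```text
t 9.75 p [ 0.4344 -0.0279  0.017 ] gap 1.006 gf 0.0 F [ 0.5 -0.3  1.1]
turn units [0.0002 0.0004 0.0008]
yellow xy units [ 0.019 -0.039 -0.   ] down to z=.017: 0.0
t 10.25 p [ 0.4339 -0.0279  0.0198] gap 0.5 gf 41.3 F [ 0.4 -0.2  6.4]
turn units [0.0017 0.0012 0.0007]
yellow xy units [ 0.017 -0.027 -0.   ] down to z=.017: 0.071
```

Same grip as red. Lift it and carry it to nyellow.

```bash
python3 -m crank '0 0 -.3 0 0 0; 0 0 -.6 0 0 0; 0 0 -.8 0 0 0; 0 0 -.7 0 0 0; 0 0 -.4 0 0 0' >/dev/null
python3 -m crank '0 .4 0 0 0 0; 0 .7 0 0 0 0; 0 .8 0 0 0 0; 0 .8 0 0 0 0; 0 .8 0 0 0 0' >/dev/null
python3 -m crank '0 .8 0 0 0 0; 0 .6 0 0 0 0; 0 .3 0 0 0 0; 0 0 0 0 0 0; 0 0 0 0 0 0' >/dev/null
python3 go.py nyellow
```

```text
t 11.75 p [0.6358 0.013  0.1305] gap 0.498 gf 41.3 F [-0.  -0.2 -1.1]
turn units [-0.0011  0.0001  0.0008]
nyellow xy units [ 0.665  0.808 -0.001] down to z=.017: 2.836
```

```bash
python3 -m crank '.3 .4 0 0 0 0; .3 .35 0 0 0 0; .06 .06 .3 0 0 0; 0 0 .6 0 0 0; 0 0 .6 0 0 0' >/dev/null
python3 -m crank '0 0 .5 0 0 0; 0 0 .3 0 0 0; 0 0 .1 0 0 0; 0 0 0 0 0 0; 0 0 0 0 0 0' >/dev/null
python3 go.py nyellow
```

```text
t 12.75 p [0.6643 0.0447 0.0358] gap 0.501 gf 41.2 F [ 1.2 -0.1 -1.6]
turn units [0.0012 0.0008 0.0006]
nyellow xy units [ 0.026 -0.047 -0.   ] down to z=.017: 0.47
```

```bash
python3 -m crank '.02 -.04 .2 0 0 0; 0 0 .15 0 0 0; 0 0 .1 0 0 0; 0 0 .03 0 0 0; 0 0 0 0 0 0'
python3 -m crank '0 0 .02 0 0 0; 0 0 0 0 0 0; 0 0 0 0 0 0; 0 0 0 0 0 0; 0 0 0 0 0 0'
```

```text
t: 13.25
tcp_pos: [0.6617, 0.0455, 0.0169]
tool_rot: [0.634, 0.773, -0.0, 0.0]
force: [-2.4, -0.3, 6.8]
finger_gap: 0.5
gripper_force: 41.9
t: 13.75
tcp_pos: [0.6617, 0.0455, 0.0169]
tool_rot: [0.634, 0.773, -0.0, 0.0]
force: [-3.6, -0.1, 9.7]
finger_gap: 0.5
gripper_force: 42.3
```

Contact. Release, go up, and move to blue.

```bash
python3 -m crank '0 0 -.03 0 0 0; 0 0 0 0 0 0; 0 0 0 0 0 0; 0 0 0 0 0 0; 0 0 0 0 0 0' 1 >/dev/null
python3 -m crank '0 0 -.3 0 0 0; 0 0 -.7 0 0 0; 0 0 -.8 0 0 0; 0 0 -.7 0 0 0; 0 0 -.3 0 0 0' >/dev/null
python3 -m crank '0 -.5 0 0 0 0; 0 -.8 0 0 0 0; 0 -.8 0 0 0 0; 0 -.8 0 0 0 0; 0 -.8 0 0 0 0' >/dev/null
python3 go.py blue
python3 - <<'E'
from h import *
s=snapshot("side");cv2.imwrite("pics/p3.png",s["image"][:,:,::-1])
E
```

```text
t 15.25 p [0.5152 0.0166 0.128 ] gap 0.998 gf 0.0 F [ 0.7  0.1 -0.7]
turn units [-0.      0.0004  0.0009]
blue xy units [-2.452e+00 -2.201e+00  2.000e-03] down to z=.017: 2.774
```

View pics/p3.png

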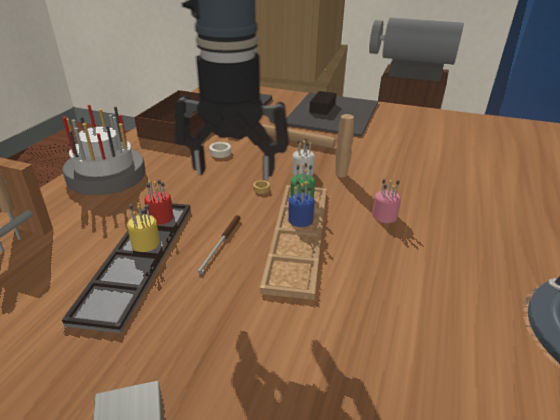

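Red (160,208) and yellow (143,233) are upright in the two far bays. Blue (301,208) and green (303,185) are still in the old rack. Continue to blue.

```bash
python3 -m crank '-.6 -.4 0 0 0 0; -.7 -.6 0 0 0 0; -.7 -.7 0 0 0 0; -.45 -.4 0 0 0 0; 0 0 0 0 0 0' >/dev/null
python3 go.py blue
```

```text
t 15.8 p [ 0.4522 -0.0977  0.128 ] gap 1.003 gf 0.0 F [ 0.4 -0.7 -0.2]
turn units [-0.0005  0.0002 -0.0019]
blue xy units [ 0.041 -0.099  0.   ] down to z=.017: 2.776
```

```bash
python3 -m crank '.04 -.09 .6 0 0 -.001; 0 0 .8 0 0 0; 0 0 .7 0 0 0; 0 0 .45 0 0 0; 0 0 .22 0 0 0' >/dev/null
python3 go.py blue
python3 -m crank '0 0 0 0 0 0; 0 0 0 0 0 0; 0 0 0 0 0 0; 0 0 0 0 0 0; 0 0 0 0 0 0' -1 40 >/dev/null
python3 go.py blue
```

```text
t 16.3 p [ 0.4496 -0.0941  0.0157] gap 1.0 gf 0.0 F [-0.9  0.4  0.6]
turn units [-0.0008 -0.0005  0.002 ]
blue xy units [-0.058 -0.053  0.   ] down to z=.017: -0.033
t 16.8 p [ 0.4504 -0.0951  0.0184] gap 0.497 gf 41.4 F [1.  2.1 6.4]
turn units [0.0014 0.0012 0.0016]
blue xy units [-0.029 -0.066 -0.   ] down to z=.017: 0.036
```

```bash
python3 -m crank '0 0 -.3 0 0 0; 0 0 -.6 0 0 0; 0 0 -.8 0 0 0; 0 0 -.7 0 0 0; 0 0 -.4 0 0 0' >/dev/null
python3 -m crank '.4 .3 0 0 0 0; .7 .5 0 0 0 0; .8 .6 0 0 0 0; .8 .6 0 0 0 0; .4 .3 0 0 0 0' >/dev/null
python3 go.py nblue
```

```text
t 17.8 p [0.5165 0.0471 0.1302] gap 0.503 gf 41.1 F [-1.  -1.2 -2.6]
turn units [0.0014 0.0005 0.0029]
nblue xy units [0.984 3.572 0.007] down to z=.017: 2.83
```

```bash
python3 -m crank '.3 .4 0 0 0 0; .4 .7 0 0 0 0; .2 .8 0 0 0 0; .05 .8 0 0 0 0; 0 .6 0 0 0 0' >/dev/null
python3 -m crank '0 .2 0 0 0 0; 0 0 .4 0 0 0; 0 0 .7 0 0 0; 0 0 .6 0 0 0; 0 0 .4 0 0 0' >/dev/null
python3 -m crank '0 0 .2 0 0 0; 0 0 .05 0 0 0; 0 0 0 0 0 0; 0 0 0 0 0 0; 0 0 0 0 0 0' >/dev/null
python3 go.py nblue
```

```text
t 19.3 p [0.6462 0.1094 0.0364] gap 0.502 gf 41.2 F [-0.1 -1.2 -1.4]
turn units [0.0016 0.0007 0.0017]
nblue xy units [0.102 0.084 0.   ] down to z=.017: 0.486
```

```bash
python3 -m crank '.1 .08 .1 0 0 0; 0 0 .2 0 0 0; 0 0 .15 0 0 0; 0 0 .06 0 0 0; 0 0 0 0 0 0'
python3 -m crank '0 0 .03 0 0 0; 0 0 0 0 0 0; 0 0 0 0 0 0; 0 0 0 0 0 0; 0 0 0 0 0 0'
python3 go.py nblue
```

```text
t: 19.8
tcp_pos: [0.6474, 0.1142, 0.0155]
tool_rot: [0.634, 0.774, -0.0, 0.0]
force: [-2.4, 0.7, 6.1]
finger_gap: 0.503
gripper_force: 41.8
t: 20.3
tcp_pos: [0.6474, 0.1142, 0.0155]
tool_rot: [0.634, 0.773, -0.0, 0.0]
force: [-4.6, -0.1, 11.5]
finger_gap: 0.502
gripper_force: 42.4
t 20.3 p [0.6474 0.1142 0.0155] gap 0.502 gf 42.4 F [-4.6 -0.1 11.5]
turn units [-0.0001  0.0003  0.0018]
nblue xy units [-0.009  0.032 -0.   ] down to z=.017: -0.039
```

```bash
python3 -m crank '0 0 -.03 0 0 0; 0 0 0 0 0 0; 0 0 0 0 0 0; 0 0 0 0 0 0; 0 0 0 0 0 0' 1 >/dev/null
python3 -m crank '0 0 -.3 0 0 0; 0 0 -.7 0 0 0; 0 0 -.8 0 0 0; 0 0 -.7 0 0 0; 0 0 -.3 0 0 0' >/dev/null
python3 -m crank '-.3 -.4 0 0 0 0; -.5 -.6 0 0 0 0; -.6 -.7 0 0 0 0; -.6 -.7 0 0 0 0; -.6 -.7 0 0 0 0' >/dev/null
python3 -m crank '-.6 -.6 0 0 0 0; -.6 -.6 0 0 0 0; -.6 -.6 0 0 0 0; -.6 -.4 0 0 0 0; -.5 -.3 0 0 0 0' >/dev/null
python3 -m crank '-.3 -.1 0 0 0 0; 0 0 0 0 0 0; 0 0 0 0 0 0; 0 0 0 0 0 0; 0 0 0 0 0 0' >/dev/null
python3 go.py green
python3 - <<'E'
from h import *
s=snapshot("side");cv2.imwrite("pics/p4.png",s["image"][:,:,::-1])
E
```

```text
t 22.8 p [ 0.4699 -0.1572  0.1269] gap 1.003 gf 0.0 F [-0.8 -1.  -0.5]
turn units [0.0002 0.0002 0.0027]
green xy units [-0.045 -0.133 -0.   ] down to z=.017: 2.747
```

View pics/p4.png

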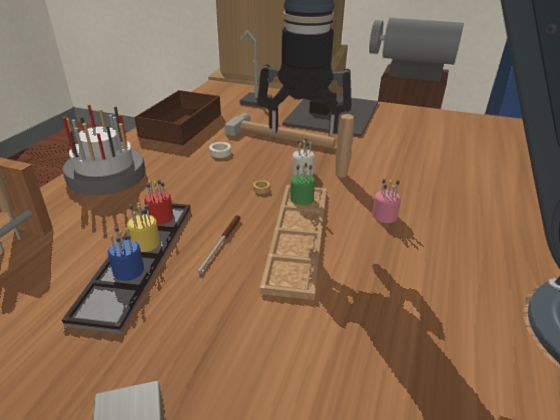

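Red, yellow and blue stand upright in order along the grey rack. Green (303,190) is still in the old rack, with the gripper above it and the wooden post (345,145) behind to the right. Grasp green.

```bash
python3 -m crank '-.04 -.13 0 0 0 .002; 0 0 .7 0 0 0; 0 0 .8 0 0 0; 0 0 .7 0 0 0; 0 0 .3 0 0 0' >/dev/null
python3 -m crank '0 0 .18 0 0 0; 0 0 0 0 0 0; 0 0 0 0 0 0; 0 0 0 0 0 0; 0 0 0 0 0 0' >/dev/null
python3 go.py green
python3 -m crank '0 0 0 0 0 0; 0 0 0 0 0 0; 0 0 0 0 0 0; 0 0 0 0 0 0; 0 0 0 0 0 0' -1 40 >/dev/null
python3 go.py green
```

```text
t 23.85 p [ 0.4656 -0.1612  0.0207] gap 0.998 gf 0.0 F [-0.1  0.6  0.3]
turn units [ 0.0012  0.0014 -0.0002]
green xy units [ 0.033 -0.008 -0.   ] down to z=.017: 0.092
t 24.35 p [ 0.4652 -0.161   0.0202] gap 0.501 gf 40.7 F [1.2 0.4 5.3]
turn units [ 0.0007  0.0008 -0.0003]
green xy units [ 0.027 -0.001 -0.   ] down to z=.017: 0.079
```

```bash
python3 -m crank '0 0 -.3 0 0 0; 0 0 -.6 0 0 0; 0 0 -.8 0 0 0; 0 0 -.7 0 0 0; 0 0 -.4 0 0 0' >/dev/null
python3 -m crank '.4 .2 0 0 0 0; .7 .3 0 0 0 0; .8 .4 0 0 0 0; .8 .5 0 0 0 0; .8 .5 0 0 0 0' >/dev/null
python3 -m crank '.8 .5 0 0 0 0; .7 .5 0 0 0 0; .7 .5 0 0 0 0; .6 .5 0 0 0 0; .3 .3 0 0 0 0' >/dev/null
python3 go.py ngreen
```

```text
t 25.85 p [0.579  0.1331 0.1319] gap 0.501 gf 41.1 F [ 0.2 -0.5 -1.2]
turn units [0.0004 0.0002 0.0011]
ngreen xy units [9.420e-01 1.619e+00 1.000e-03] down to z=.017: 2.872
```

```bash
python3 -m crank '.3 .4 0 0 0 0; .4 .6 0 0 0 0; .2 .4 0 0 0 0; .05 .15 .3 0 0 0; 0 0 .6 0 0 0' >/dev/null
python3 -m crank '0 0 .7 0 0 0; 0 0 .5 0 0 0; 0 0 .3 0 0 0; 0 0 0 0 0 0; 0 0 0 0 0 0' >/dev/null
python3 go.py ngreen
```

```text
t 26.85 p [0.6322 0.1796 0.0358] gap 0.497 gf 41.1 F [-0.8 -0.9 -1.3]
turn units [ 0.0002  0.0005 -0.0005]
ngreen xy units [ 0.063  0.086 -0.   ] down to z=.017: 0.469
```

```bash
python3 -m crank '.08 .08 .1 0 0 0; 0 0 .17 0 0 0; 0 0 .14 0 0 0; 0 0 .05 0 0 0; 0 0 0 0 0 0'
python3 -m crank '0 0 .03 0 0 0; 0 0 0 0 0 0; 0 0 0 0 0 0; 0 0 0 0 0 0; 0 0 0 0 0 0'
python3 go.py ngreen
```

```text
t: 27.35
tcp_pos: [0.6347, 0.1836, 0.0173]
tool_rot: [0.635, 0.772, -0.0, 0.0]
force: [-0.4, -0.4, -0.2]
finger_gap: 0.498
gripper_force: 41.2
t: 27.85
tcp_pos: [0.6347, 0.1837, 0.0172]
tool_rot: [0.635, 0.772, -0.0, 0.0]
force: [-2.8, 0.2, 6.1]
finger_gap: 0.5
gripper_force: 41.9
t 27.85 p [0.6347 0.1837 0.0172] gap 0.5 gf 41.9 F [-2.8  0.2  6.1]
turn units [ 0.0002  0.0005 -0.0002]
ngreen xy units [-0.026  0.008  0.   ] down to z=.017: 0.006
```

Release, retreat upwards and back out of the top view, then verify.

```bash
python3 -m crank '0 0 -.02 0 0 0; 0 0 0 0 0 0; 0 0 0 0 0 0; 0 0 0 0 0 0; 0 0 0 0 0 0' 1 >/dev/null
python3 -m crank '0 0 -.3 0 0 0; 0 0 -.7 0 0 0; 0 0 -.9 0 0 0; 0 0 -.9 0 0 0; 0 0 -.9 0 0 0' >/dev/null
python3 -m crank '.7 -.5 -.5 0 0 0; .9 -.7 0 0 0 0; .9 -.8 0 0 0 0; .9 -.8 0 0 0 0; .9 -.8 0 0 0 0' >/dev/null
python3 -m crank '.9 -.8 0 0 0 0; .9 -.7 0 0 0 0; .9 -.5 0 0 0 0; .5 -.3 0 0 0 0; 0 0 0 0 0 0' 
python3 - <<'E'
from loc import *
s=snapshot("top");save(s,"pics/end.png")
import math
for ctr in((.6546,.0795),):
  for c,o in pucks(s).items():
    d=np.array(o[:2])-ctr;Y=.192
    print(c,"rack xy mm",(1e3*np.array([d@[math.cos(Y),math.sin(Y)],d@[-math.sin(Y),math.cos(Y)]])).round(1),"top",round(o[2],4),"r",round(o[3],4))
s=snapshot("side");save(s,"pics/end_side.png")
E
```

```text
t: 29.85
tcp_pos: [0.3428, 0.4345, 0.1855]
tool_rot: [0.633, 0.774, 0.001, 0.0]
force: [0.1, 0.5, -0.4]
finger_gap: 1.001
gripper_force: 0.0
red rack xy mm [   2.4 -103.9] top 0.0475 r 0.0222
yellow rack xy mm [ -1.1 -37.5] top 0.0475 r 0.0182
blue rack xy mm [-2.3 32.5] top 0.0475 r 0.0212
green rack xy mm [ -0.9 104.6] top 0.0475 r 0.022
```

View pics/end.png

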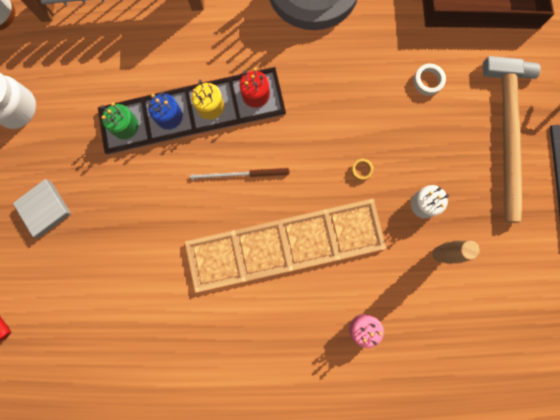

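View pics/end_side.png

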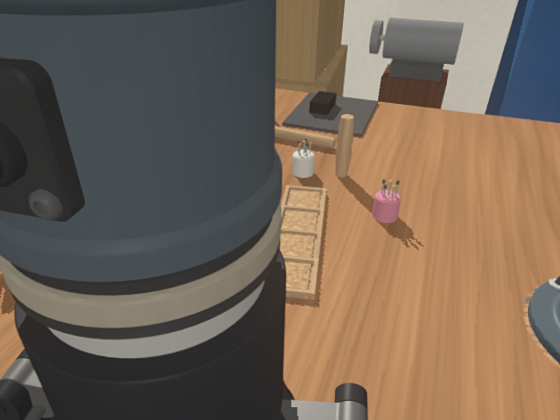

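The top view shows green (119,120), blue (165,110), yellow (208,99) and red (255,88) in the grey rack, all within about 3 mm of their bay centres and at floor height. The arm hides the new rack in the side view and touches nothing.

```bash
python3 -c "
from station import manip; print(manip.sign_off())"
```

```text
the job is handed in; nothing more can be done
None
```

The four stands are in the grey rack in reverse order, upright on the bay floors and within about 3 mm of the bay centres by the top camera. I handed the job in at about 30 s of the 88 s allowed; the sign-off returned no verdict.

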